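# Refit and prove the taper plug of an ink filler's cock

### The job

Take the washed tapered plug by its tee handle, lower it into the ink filler's cock with the handle half open, and press it home with a steady push of about 15 N so that the greased taper beds fully down, without forcing it; then ease the push off to some 5 N. Keeping it down, rock it to prove that it is free: turn the handle gently open until the lug just bears on the open stop, then back until the lug bears on the shut stop, and leave it there, shut and fully home, with the plug let go. Leave the bottles and the ink pot as they stand.

Things in the scene. Friction and masses are not known exactly. Their poses are not given: they have to be found in the camera images.
- filler: Bench ink filler, fixed. Grey base plate (x 130 mm, y -130 to +310 mm, 8 mm thick) with a steel plug cock on a post, a hopper and a spout in line along y. Origin: on the table below the cock's upright axis; z up, +y along the pipe to the hopper, -y to the spout 85 mm off (pipe and clamps up to 123 mm high). The cock's body is a 52 mm steel cylinder, its top face 134 mm up.
- seat (a point): Centre of the bore's mouth in the cock's top face, 134 mm above the table. The upright conical bore matches the plug: 35.5 mm diameter at the mouth, 1 mm less for every 4 mm of depth, 54 mm deep. Same axes as the filler.
- lug_gap (a point): Middle of the lug's gap, level with the mouth, 22.5 mm from the axis, midway between the filler's -y and +x. Round the mouth, 20 to 26 mm from the axis, the rim stands 8 mm proud, save in this gap, which lets the lug swing a quarter turn from -y (shut) to +x (open). A lug set down elsewhere rides on the rim, the plug 5 mm or more too high.
- stop_shut_face (a point): The shut stop: upright end face of the gap on its -y side. With the lug on it the plug's x, y axes point as the filler's do (turned 0): handle bar square across the pipe.
- stop_open_face (a point): The open stop: upright end face of the gap on its +x side. With the lug on it the plug is turned 1.571 rad counter-clockwise (from above) from shut: handle bar along the pipe. Half open is 0.785.
- plug_mid (a point): Loose steel plug, 0.2 to 0.33 kg, 92 mm tall, stands on its small end in the tray. Point on its axis, 46 mm above its foot; it meets seat, within 1 mm, when fully home (only the cone stops it). z up. Cone 24 mm diameter at the foot to 36 mm at 48 mm, then a 36 mm shoulder to 54 mm, a 16 mm neck, the handle. Wedging makes the cone bear on its seat with 4 to 8 times the push.
- plug_grip (a point): Centre of the plug's tee handle, on its axis, 38 mm above plug_mid, same axes. A flat bar 80 mm long along the plug's x, 12 mm wide along its y, 16 mm high: grip it here from above, fingers closing along the plug's y.
- plug_lug (a point): The plug's one stop lug, square to the handle: juts from the shoulder along the plug's -y to 27 mm from the axis, 8 mm wide, 6 mm high; this point is 22.5 mm from the axis, 52 mm above the foot. Greased, the seated plug turns with under 0.1 N m at a 5 N push; at a stop the moment climbs at once (0.2 N m is about 9 N on the lug).
- tray: Aluminium tray in which the plug stands, fixed: 220 mm along its x, 260 mm along its y, walls 22 mm high, floor 3 mm thick. Origin: centre of its underside, on the table.
- hopper_top (a point): Top of the knob on the covered steel hopper, 258 mm above the table, 235 mm from the cock's axis along the filler's +y. The hopper is 124 mm in diameter. Keep clear.
- dropper_mid (a point): Amber dropper bottle, 28 mm diameter, 66 mm high, loose on the base plate under the spout; its centre. Leave it alone.
- squeeze_mid (a point): Pink squeeze bottle, 48 mm diameter, 130 mm high, loose on the table; its centre. Leave it alone.
- pot_mid (a point): Dark green open ink pot, 52 mm diameter, 45 mm high, loose on the table; its centre. Leave it alone.
There are look-alikes about, which are no part of the job. Several things look just like the part that bears plug_mid: the one meant starts farthest to the robot's left.

How it is judged (in metres and radians):
On the way, in this order (a step that is already met when the one before it is completed fails the run):
1. the plug sits home and upright in the bore with its handle half open (20 to 70 degrees from shut), pressed down so that its cone bears on the seat with more than 45 N in all (a push of 11 N or so) (z of plug_mid in the frame of filler between 0.13 and 0.1355 m and horizontal distance between plug_mid and seat below 0.002 m and angle between plug_mid's own z axis and vertical below 0.04 rad and angle between the x axis of plug_mid and the x axis of filler, either way round between 0.35 and 1.22 rad and contact force between plug and filler above 45 N), for 0.3 s.
2. still home, the plug is turned open until its lug bears on the open stop with more than 2 N (handle within 5 degrees of the pipe) (z of plug_mid in the frame of filler between 0.13 and 0.1355 m and horizontal distance between plug_mid and seat below 0.002 m and angle between plug_mid's own z axis and vertical below 0.04 rad and angle between the x axis of plug_mid and the x axis of filler, either way round above 1.484 rad and contact force between plug and stop_open above 2 N), for 0.1 s.
3. still home, the plug is turned back until its lug bears on the shut stop with more than 2 N (handle within 5 degrees of square to the pipe) (z of plug_mid in the frame of filler between 0.13 and 0.1355 m and horizontal distance between plug_mid and seat below 0.002 m and angle between plug_mid's own z axis and vertical below 0.04 rad and angle between the x axis of plug_mid and the x axis of filler, either way round below 0.087 rad and contact force between plug and stop_shut above 2 N), for 0.1 s.
At the end, for the whole second after the job is handed in: The plug is fully home in the cock (no more than 1.5 mm above its seated depth, within 2 mm of centre and 2 degrees of upright), shut (handle within 6 degrees of square to the pipe), at rest and let go (z of plug_mid in the frame of filler between 0.13 and 0.1355 m and horizontal distance between plug_mid and seat below 0.002 m and angle between plug_mid's own z axis and vertical below 0.04 rad and angle between the x axis of plug_mid and the x axis of filler, either way round below 0.105 rad and linear speed of plug below 0.01 m/s and angular speed of plug below 0.1 rad/s and contact force between plug and the fingers below 0.1 N); the robot touches nothing.
It fails at once if the plug is forced: its contact forces on the cock add up to more than 140 N (a push of about 30 N at rest, or of 17 N while turning) (contact force between plug and filler above 140 N).
It fails at once if the lug is driven against a stop with more than 40 N (contact force between plug and stop_open above 40 N or contact force between plug and stop_shut above 40 N).
It fails at once if a bottle or the ink pot is shifted by more than 15 mm or tipped over (distance of any of dropper_mid, squeeze_mid, pot_mid from where it was at the start of the episode above 0.015 m).
It also fails if it takes over 72 s, if anything falls off the work surface, if the arm or the gripper's body presses on something with over 40 N, if the wrist force passes 120 N, or if a joint passes its speed limit or range.

### The arm

A 6-joint arm with a two-finger parallel gripper is mounted at the origin on the work surface. World frame = base frame: x ahead of the robot, y to its left, z up, the work surface at z = 0. Lengths are in mm, angles in degrees, forces in N, time in s.
With the tool pointing down it reaches from about 300 to 950 mm from the base axis. Payload 3.1 kg.
Tool frame: the origin (TCP) lies midway between the tips of the shut fingers; the grasp point (between the pads) lies 19 mm behind it; z points along the fingers, y is the line along which they close (so a half turn about z gives the same grasp; the last joint's range is limited). The gripper opens to 85 mm and grips with 20 to 120 N. Pads are 22 mm wide; open, the fingers measure 114 mm over their backs; the gripper's body (76 mm by 85 mm) begins 54 mm behind the grasp point. The pads swing forward as they close: fully open they stand 13 mm farther back than shut.
Start: joints at [61.667, 17.653, 93.61, -0, 68.738, -3.994], TCP at [257.612, 569.445, 231.272] pointing down, gripper open.
Joint ranges: [-175.34, 175.34], [-45.06, 112.39], [2.9, 150.54], [-68.45, 248.45], [3.09, 151.38], [-168.51, 168.51]. Speed limits (degrees/s): [159.86, 159.86, 180, 180, 180, 180].

### API

Orientations are given as a 3x3 rotation matrix whose columns are the frame's x, y, z axes.
In Python, from plant import monitor, get_image, env gives the robot as it stands.
- The arm moves only by the tool apply_moves, never from a script. Its arguments are lists of equal length, an entry for each row: "xyz": the shift along the world's x, y, z in m, a list of three; "twist": the turn about the world's z in rad; "hand": the finger opening in m, from 0 to 0.0854. In form: {"xyz": [[x, y, z], ...], "twist": [twist, ...], "hand": [hand, ...]}. A call has exactly 5 rows; each row shifts and turns the commanded pose from where the row before left it; what a row does not reach is not made up. A row lasts 1/12 s, in which the tool goes at most 41.7 mm and 7.16 degrees, less where a joint would pass 70% of its speed; a pose out of reach is approached as far as the arm can. A call with a gripper value outside its range is refused whole. The fingers move at their own pace and stop on an object; "squeeze" is the grip in N (left out, the last holds). Time passes only in rows, so rows that do not move let the fingers close, or fill a call up. It gives the time, the measured TCP pose, the force, the opening and the grip force at its end, in the units of the state.
- monitor.get_obs(): the state, without advancing time (a new reading comes with each control period).
- get_image(name): name is "scene" or "top"; returns a dict with "image" (384x512x3 uint8, red, green, blue), "vertical_fov" (degrees; the focal length in pixels is half the picture's height over the tangent of half this angle, whatever the lens; pixels are square), "cx", "cy" (the principal point, pixels), "position" and "attitude" of the camera in the world. Camera axes: x right, y down, z forward; pixel columns grow to the right and rows downward; lengths in mm; the calibration is good to about 2 mm. A picture is of the moment at which its call begins. There is no depth.
- env.job_done(): hands the job in; it is judged then, once.
The state is a dict: "clock": time; "joints": joint angles; "qd": joint speeds; "tau": joint torques, N m; "tool_pos": TCP position; "tool_rot": TCP orientation; "wrist_force": force on the tool from outside, world axes, zero at the start; "moment": the same for the moment, N m; "gripper_width": finger opening in mm; "grip_force": force on a finger pad.
Only numpy, scipy, OpenCV 4.12 (cv2) and the standard library are available. Lean on these libraries where they do the work, as an engineer would, in place of code of your own. Each camera call takes 0.05 s, during which the arm holds its last target. There are 200 camera calls.

## Working session

There is one attempt and no reset: what is moved stays moved. The work goes in short steps, Python scripts to look and compute and a tool call to move; the robot and the scene stay as the last step left them, time stands still between calls to the robot, and variables do not carry over. Pictures are saved under pics/ and viewed, at most 10 in all, crops included, and the job is handed in when it is done.

Besides the shell and the picture viewer there is one more tool, called after ">>>" by a JSON object that holds its "api" and its "payload", one argument or row to a line. apply_moves: Moves the arm, as the interface text tells. Its arguments: {"type":"object","properties":{"xyz":{"type":"array"},"twist":{"type":"array"},"hand":{"type":"array"},"squeeze":{"type":"number"}},"required":["xyz","twist","hand"]}

```bash
mkdir -p pics; cat > h.py <<'E'
import numpy as np, cv2
from plant import monitor, get_image, env
def grab(n,tag):
    d=get_image(n); cv2.imwrite(f'pics/{tag}.png',d['image'][:,:,::-1])
    np.save(f'pics/{tag}.npy',{k:d[k] for k in d},allow_pickle=True); return d
def load(tag): return np.load(f'pics/{tag}.npy',allow_pickle=True).item()
def ray(d,u,v):
    f=d['image'].shape[0]/2/np.tan(np.radians(d['vertical_fov'])/2)
    r=np.array([(u-d['cx'])/f,(v-d['cy'])/f,1.]); R=np.array(d['attitude']); return np.array(d['position']),R@r
def atz(d,u,v,z):
    p,r=ray(d,u,v); return p+r*(z-p[2])/r[2]
def proj(d,X):
    f=d['image'].shape[0]/2/np.tan(np.radians(d['vertical_fov'])/2)
    c=np.array(d['attitude']).T@(np.array(X)-d['position']); return np.array([d['cx']+f*c[0]/c[2],d['cy']+f*c[1]/c[2]])
def tri(L):
    A=np.zeros((3,3));b=np.zeros(3);
    for d,u,v in L:
        p,r=ray(d,u,v); r=r/np.linalg.norm(r); M=np.eye(3)-np.outer(r,r); A+=M;b+=M@p
    X=np.linalg.solve(A,b); return X,[proj(d,X)-[u,v] for d,u,v in L]
def crop(tag,x0,y0,w,h,s,out):
    im=cv2.imread(f'pics/{tag}.png')[y0:y0+h,x0:x0+w]; cv2.imwrite(f'pics/{out}.png',cv2.resize(im,None,fx=s,fy=s,interpolation=cv2.INTER_CUBIC))
E
python3 - <<'E'
from h import *
ims=[]
for n in("scene","top"):
    d=grab(n,n+'0'); print(n,d['vertical_fov'],d['cx'],d['cy'],d['position'],np.round(d['attitude'],3).tolist(),[k for k in d]); ims.append(cv2.imread(f'pics/{n}0.png'))
o=monitor.get_obs(); print({k:np.round(v,3).tolist() for k,v in o.items()})
E
```

```text
scene 44.10746065988393 258.2033809446629 193.7355932666566 [1579.99766862 -205.26893748  899.28374403] [[0.121, 0.555, -0.823], [0.993, -0.077, 0.094], [-0.011, -0.828, -0.561]] ['image', 'vertical_fov', 'cx', 'cy', 'position', 'attitude']
top 54.74184756052054 260.07809707599694 198.5544531088718 [ 316.29422765  -88.34422747 1500.61236353] [[0.002, -0.994, 0.108], [-1.0, -0.002, -0.002], [0.003, -0.108, -0.994]] ['image', 'vertical_fov', 'cx', 'cy', 'position', 'attitude']
{'clock': 0.1, 'joints': [61.67, 17.703, 93.681, -0.0, 68.737, -3.993], 'qd': [0.054, -0.158, -0.211, -0.01, -0.181, -0.076], 'tau': [-0.001, -41.64, -27.765, -0.0, 0.004, -0.0], 'tool_pos': [257.24, 568.799, 230.137], 'tool_rot': [[-0.911, 0.412, -0.001], [0.412, 0.911, -0.002], [0.0, -0.002, -1.0]], 'wrist_force': [-0.163, -0.229, -0.508], 'moment': [-0.026, -0.035, -0.008], 'grip_force': 0.0, 'gripper_width': 85.115}
```

View pics/scene0.png

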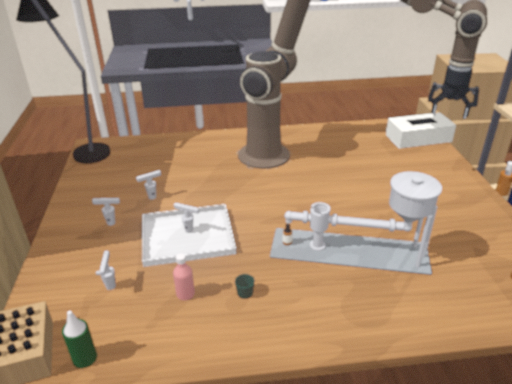

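View pics/top0.png

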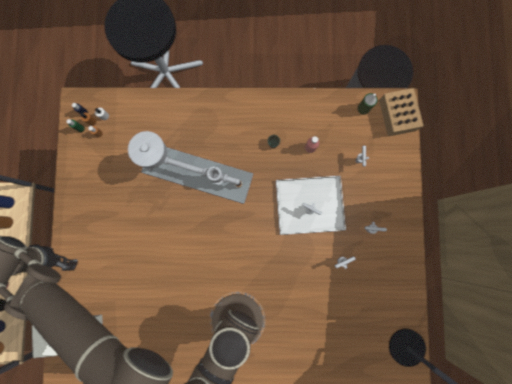

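The scene shows four tee plugs. In the scene and top views they are at (186,215)/(305,210) in the tray, (150,185)/(345,262), (108,210)/(376,228), and (106,268)/(364,155). The one farthest to the robot's left (+y, left in the top view) is the one in the tray. The cock is at (319,225)/(214,174). Next, close crops.

```bash
python3 - <<'E'
from h import *
f=lambda n,x,y,w,h:cv2.resize(cv2.imread(f'pics/{n}0.png')[y:y+h,x:x+w],(400,300),interpolation=cv2.INTER_CUBIC)
# scale 5 => 80x60 windows
a=np.vstack([np.hstack([f('scene',150,190,80,60),f('scene',280,195,80,60)]),np.hstack([f('top',268,180,80,60),f('top',180,150,80,60)])])
cv2.imwrite('pics/c0.png',a)
E
```

```text
(no output)
```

View pics/c0.png

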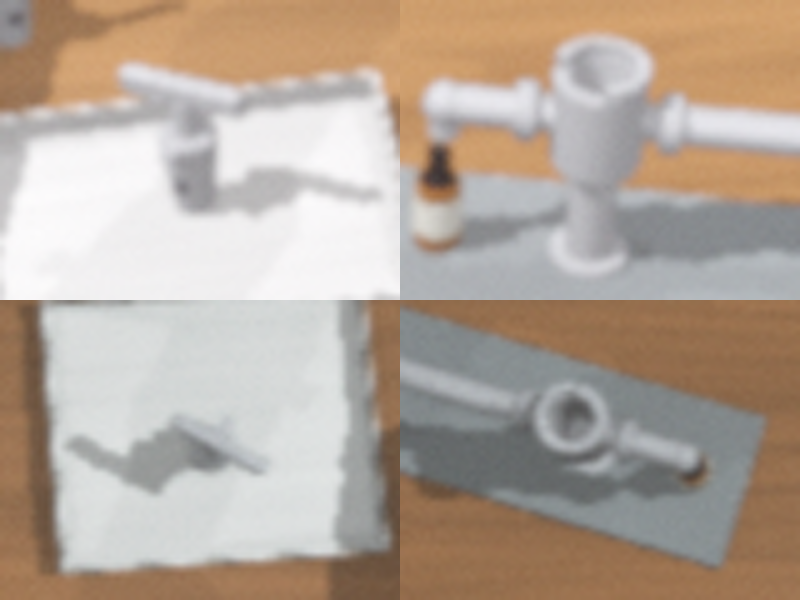

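Top-left shows the bar with its ends at about (150+122/5, 190+75/5) and (150+240/5, 190+98/5). The lug appears to face the camera and left. The ring centre in the scene is about (320.6,208.6), and in the top view (214.4,173.6). Next I triangulate and overlay the model.

```bash
cat > ov.py <<'E'
from h import *
def cyl(c,yaw,pts): 
    R=np.array([[np.cos(yaw),-np.sin(yaw),0],[np.sin(yaw),np.cos(yaw),0],[0,0,1]]); return (R@np.array(pts).T).T+np.array(c)
def circ(r,z): t=np.linspace(0,2*np.pi,61); return np.c_[r*np.cos(t),r*np.sin(t),0*t+z]
def box(x0,x1,y0,y1,z): return np.array([[x0,y0,z],[x1,y0,z],[x1,y1,z],[x0,y1,z],[x0,y0,z]])
def plugw(p,yaw): # p = plug_mid
    L=[box(-40,40,-6,6,z) for z in(30,46)]+[circ(18,2),circ(18,8),circ(12,-46),box(-4,4,-27,-18,3),box(-4,4,-27,-18,9)]
    return [cyl(p,yaw,l) for l in L]
def fillw(p,yaw):
    g=np.radians(np.arange(-0,271,5)); L=[circ(26,134),circ(17.75,134),np.c_[26*np.cos(g),26*np.sin(g),0*g+142],np.c_[20*np.cos(g),20*np.sin(g),0*g+142],box(-65,65,-130,310,8),circ(62,200)+[0,235,0]]
    return [cyl([p[0],p[1],0],yaw,l) for l in L]
def over(tag,win,wire,size=(400,300)):
    d=load(tag);x,y,w,h=win;s=size[0]/w
    im=cv2.resize(np.ascontiguousarray(d['image'][y:y+h,x:x+w,::-1]),size,interpolation=cv2.INTER_CUBIC)
    cols=[(0,0,255),(0,200,0),(255,0,0),(255,0,255),(0,160,255),(200,200,0),(0,0,120)]
    for i,l in enumerate(wire):
        q=np.array([(proj(d,X)+.5-[x,y])*s for X in l]); cv2.polylines(im,[np.int32(q*16)],False,cols[i%7],1,cv2.LINE_AA,4)
    return im
E
python3 - <<'E'
from ov import *
S,T=load('scene0'),load('top0')
c=lambda ox,oy,u,v:(ox+u/5-.5,oy+v/5-.5)
P={'barL':[(S,*c(150,190,122,75)),(T,*c(268,180,266,168))],'barR':[(S,*c(150,190,240,98)),(T,*c(268,180,174,117))],
'ring':[(S,*c(280,195,203,68)),(T,*c(180,150,172.5,118.5))],'knob':[(S,414,179),(T,146,148)]}
r={}
for k,L in P.items():
    X,e=tri(L); r[k]=X; print(k,X.round(1),np.round(e,2).tolist())
d=r['barR']-r['barL'];yp=np.arctan2(d[1],d[0]);m=(r['barR']+r['barL'])/2
k=atz(T,146,148,258)-atz(T,213.9,173.2,142); yf=np.arctan2(k[1],k[0])-np.pi/2
print(np.degrees([yp,yf]),m,np.hypot(*k[:2]))
pm=[m[0],m[1],49]
fc=r['ring']
pw,fw=plugw(pm,yp),fillw(fc,yf)
a=np.vstack([np.hstack([over('scene0',(150,190,80,60),pw),over('scene0',(270,170,160,120),fw)]),np.hstack([over('top0',(268,180,80,60),pw),over('top0',(120,120,160,120),fw)])])
cv2.imwrite('pics/o0.png',a)
E
```

```text
barL [ 414.4 -322.9   90.1] [[-0.03, -0.0], [-0.02, -0.0]]
barR [ 452.9 -253.2   94.1] [[0.15, 0.01], [0.12, 0.0]]
ring [558.7  80.5 140.3] [[-0.3, 0.03], [-0.22, -0.04]]
knob [624.7 299.6 256.4] [[-0.1, 0.02], [-0.07, -0.02]]
[ 61.08782744 -16.77770023] [ 433.67344038 -288.05006648   92.09756846] 228.7442645795568
```

View pics/o0.png

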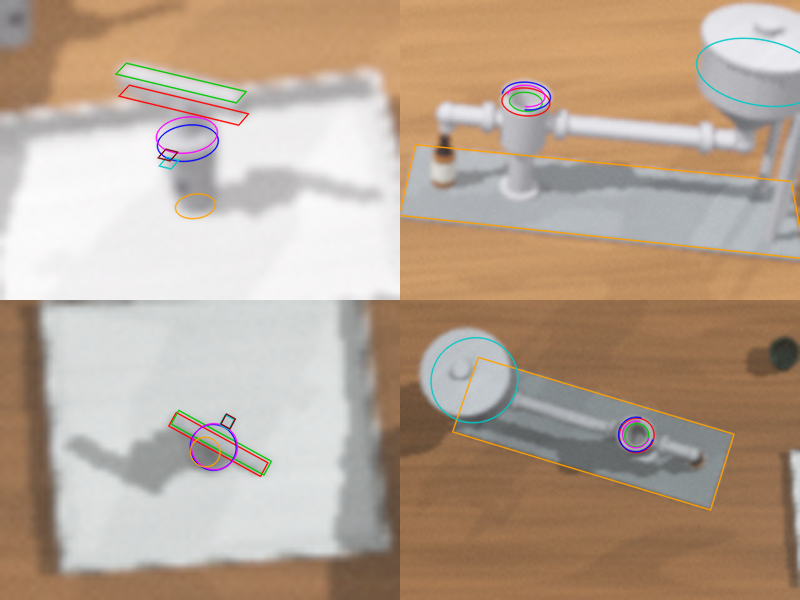

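The overlay fits. The plug axis is at about (433.7,-288) with yaw 61°, and the lug at top crop (228,420) confirms the sense. The cock is at about (559,80.5) with yaw -16.8°. Moving to the plug now, with a -94.7° turn.

>>> {"api": "apply_moves", "payload": {
  "xyz": [
    [0.007,-0.0343,0],
    [0.007,-0.0343,0],
    [0.007,-0.0343,0],
    [0.007,-0.0343,0],
    [0.007,-0.0343,0]
  ],
  "twist": [-0.066,-0.066,-0.066,-0.066,-0.066],
  "hand": [0.085,0.085,0.085,0.085,0.085],
  "squeeze": 30
}}

```text
clock: 0.52
tool_pos: [292.3, 396.1, 230.6]
tool_rot: [[-0.727, 0.687, -0.001], [0.687, 0.727, -0.001], [-0.0, -0.001, -1.0]]
wrist_force: [0.6, -0.1, -0.3]
gripper_width: 84.8
grip_force: 0.0
```

>>> {"api": "apply_moves", "payload": {
  "xyz": [
    [0.007,-0.0343,0],
    [0.007,-0.0343,0],
    [0.007,-0.0343,0],
    [0.007,-0.0343,0],
    [0.007,-0.0343,0]
  ],
  "twist": [-0.066,-0.066,-0.066,-0.066,-0.066],
  "hand": [0.085,0.085,0.085,0.085,0.085]
}}

```text
clock: 0.93
tool_pos: [327.2, 224.7, 230.9]
tool_rot: [[-0.465, 0.885, -0.0], [0.885, 0.465, -0.0], [-0.0, -0.0, -1.0]]
wrist_force: [1.3, -0.0, 0.1]
gripper_width: 85.2
grip_force: 0.0
```

>>> {"api": "apply_moves", "payload": {
  "xyz": [
    [0.007,-0.0343,0],
    [0.007,-0.0343,0],
    [0.007,-0.0343,0],
    [0.007,-0.0343,0],
    [0.007,-0.0343,0]
  ],
  "twist": [-0.066,-0.066,-0.066,-0.066,-0.066],
  "hand": [0.085,0.085,0.085,0.085,0.085]
}}

```text
clock: 1.35
tool_pos: [362.2, 53.3, 231.2]
tool_rot: [[-0.152, 0.988, 0.0], [0.988, 0.152, 0.0], [0.0, 0.0, -1.0]]
wrist_force: [0.6, 0.2, -0.3]
gripper_width: 84.6
grip_force: 0.0
```

>>> {"api": "apply_moves", "payload": {
  "xyz": [
    [0.007,-0.0343,0],
    [0.007,-0.0343,0],
    [0.007,-0.0343,0],
    [0.007,-0.0343,0],
    [0.007,-0.0343,0]
  ],
  "twist": [-0.066,-0.066,-0.066,-0.066,-0.066],
  "hand": [0.085,0.085,0.085,0.085,0.085]
}}

```text
clock: 1.77
tool_pos: [397.2, -118.3, 231.0]
tool_rot: [[0.177, 0.984, -0.0], [0.984, -0.177, 0.0], [0.0, -0.0, -1.0]]
wrist_force: [0.8, -0.7, 0.4]
gripper_width: 85.0
grip_force: 0.0
```

>>> {"api": "apply_moves", "payload": {
  "xyz": [
    [0.007,-0.0343,0],
    [0.007,-0.0343,0],
    [0.007,-0.0343,0],
    [0.007,-0.0343,0],
    [0.007,-0.0343,0]
  ],
  "twist": [-0.066,-0.066,-0.066,-0.066,-0.066],
  "hand": [0.085,0.085,0.085,0.085,0.085]
}}

```text
clock: 2.18
tool_pos: [432.3, -289.6, 230.7]
tool_rot: [[0.486, 0.874, -0.001], [0.874, -0.486, 0.001], [0.0, -0.001, -1.0]]
wrist_force: [0.5, -0.5, 0.4]
gripper_width: 84.9
grip_force: 0.0
```

>>> {"api": "apply_moves", "payload": {
  "xyz": [
    [0.0014,0.0015,-0.035],
    [0,0,-0.035],
    [0,0,-0.035],
    [0,0,-0.033],
    [0,0,-0.025]
  ],
  "twist": [0,0,0,0,0],
  "hand": [0.085,0.085,0.085,0.085,0.085]
}}

```text
clock: 2.6
tool_pos: [432.1, -285.3, 65.1]
tool_rot: [[0.483, 0.875, -0.003], [0.875, -0.483, 0.003], [0.001, -0.004, -1.0]]
wrist_force: [-0.6, 0.7, -0.2]
gripper_width: 84.9
grip_force: 0.0
```

```bash
python3 - <<'E'
from ov import *
for n in('scene','top'): grab(n,n+'1')
print(np.round(monitor.get_obs()['tool_pos'],1))
pw=plugw([433.7,-288,49],np.radians(61.1))
cv2.imwrite('pics/o1.png',np.hstack([over('scene1',(150,180,80,60),pw),over('top1',(268,180,80,60),pw)]))
E
```

```text
[ 429.7 -283.3   63.2]
```

View pics/o1.png

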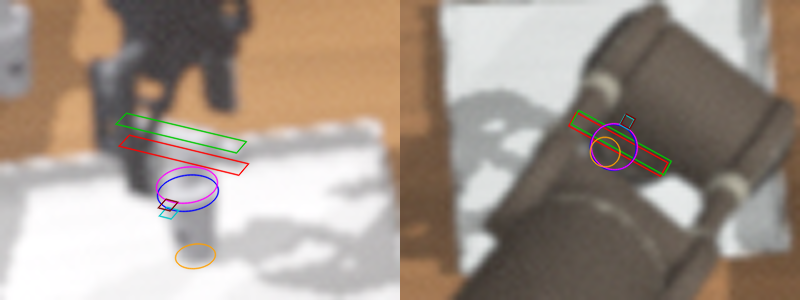

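The fingers straddle the bar, which lies between the two pads in the scene crop at about (180,130). The pose is still settling, so I hold and check.

>>> {"api": "apply_moves", "payload": {
  "xyz": [
    [0,0,0],
    [0,0,0],
    [0,0,0],
    [0,0,0],
    [0,0,0]
  ],
  "twist": [0,0,0,0,0],
  "hand": [0.085,0.085,0.085,0.085,0.085]
}}

```text
clock: 3.12
tool_pos: [435.2, -287.4, 70.1]
tool_rot: [[0.483, 0.876, 0.003], [0.876, -0.483, -0.002], [-0.001, 0.003, -1.0]]
wrist_force: [0.9, 0.9, -0.9]
gripper_width: 85.3
grip_force: 0.0
```

>>> {"api": "apply_moves", "payload": {
  "xyz": [
    [0,0,0],
    [0,0,0],
    [0,0,0],
    [0,0,0],
    [0,0,0]
  ],
  "twist": [0,0,0,0,0],
  "hand": [0.06,0.04,0.03,0.025,0.02],
  "squeeze": 50
}}

```text
clock: 3.53
tool_pos: [434.0, -286.5, 68.3]
tool_rot: [[0.483, 0.876, -0.0], [0.876, -0.483, 0.0], [0.0, -0.0, -1.0]]
wrist_force: [-0.5, 0.6, 0.2]
gripper_width: 25.0
grip_force: 0.0
```

>>> {"api": "apply_moves", "payload": {
  "xyz": [
    [0,0,0],
    [0,0,0],
    [0,0,0],
    [0,0,0],
    [0,0,0]
  ],
  "twist": [0,0,0,0,0],
  "hand": [0.016,0.01,0.005,0.005,0.005]
}}

```text
clock: 3.95
tool_pos: [433.8, -286.4, 68.3]
tool_rot: [[0.483, 0.876, -0.001], [0.876, -0.483, 0.0], [0.0, -0.001, -1.0]]
wrist_force: [-0.1, 0.8, 2.4]
gripper_width: 13.7
grip_force: 48.7
```

>>> {"api": "apply_moves", "payload": {
  "xyz": [
    [0,0,0],
    [0,0,0],
    [0,0,0],
    [0,0,0],
    [0,0,0]
  ],
  "twist": [0,0,0,0,0],
  "hand": [0.005,0.005,0.005,0.005,0.005]
}}

```text
clock: 4.37
tool_pos: [433.9, -286.5, 68.3]
tool_rot: [[0.483, 0.876, -0.0], [0.876, -0.483, 0.0], [0.0, -0.0, -1.0]]
wrist_force: [-1.6, 0.6, 3.1]
gripper_width: 13.4
grip_force: 48.9
```

>>> {"api": "apply_moves", "payload": {
  "xyz": [
    [0,0,0.012],
    [0,0,0.03],
    [0,0,0.04],
    [0,0,0.04],
    [0,0,0.038]
  ],
  "twist": [0,0,0,0,0],
  "hand": [0.005,0.005,0.005,0.005,0.005]
}}

```text
clock: 4.78
tool_pos: [434.0, -286.4, 230.1]
tool_rot: [[0.483, 0.876, 0.001], [0.876, -0.483, -0.0], [0.0, 0.001, -1.0]]
wrist_force: [2.0, -0.9, -2.3]
gripper_width: 13.3
grip_force: 49.1
```

>>> {"api": "apply_moves", "payload": {
  "xyz": [
    [0.004,0.012,0],
    [0.008,0.024,0],
    [0.0085,0.025,0],
    [0.0085,0.025,0],
    [0.0085,0.025,0]
  ],
  "twist": [-0.03,-0.04,-0.04,-0.04,-0.04],
  "hand": [0.005,0.005,0.005,0.005,0.005]
}}

```text
clock: 5.2
tool_pos: [471.7, -174.5, 228.5]
tool_rot: [[0.642, 0.767, 0.001], [0.767, -0.642, -0.0], [0.001, 0.001, -1.0]]
wrist_force: [0.2, 0.9, -2.3]
gripper_width: 13.2
grip_force: 49.2
```

>>> {"api": "apply_moves", "payload": {
  "xyz": [
    [0.0085,0.025,0],
    [0.0085,0.025,0],
    [0.0085,0.025,0],
    [0.0085,0.025,0],
    [0.0085,0.025,0]
  ],
  "twist": [-0.04,-0.04,-0.04,-0.04,-0.04],
  "hand": [0.005,0.005,0.005,0.005,0.005]
}}

```text
clock: 5.62
tool_pos: [514.3, -49.2, 228.4]
tool_rot: [[0.781, 0.625, 0.001], [0.625, -0.781, 0.0], [0.001, 0.001, -1.0]]
wrist_force: [0.2, 0.6, -2.2]
gripper_width: 13.6
grip_force: 49.2
```

>>> {"api": "apply_moves", "payload": {
  "xyz": [
    [0.0085,0.025,0],
    [0.0085,0.025,0],
    [0.0085,0.025,0],
    [0.0085,0.025,0],
    [0.008,0.024,0]
  ],
  "twist": [-0.04,-0.04,-0.04,-0.04,-0.024],
  "hand": [0.005,0.005,0.005,0.005,0.005]
}}

```text
clock: 6.03
tool_pos: [556.3, 75.0, 228.3]
tool_rot: [[0.882, 0.472, 0.001], [0.472, -0.882, 0.0], [0.001, 0.0, -1.0]]
wrist_force: [-0.1, -0.6, -2.1]
gripper_width: 13.6
grip_force: 49.2
```

>>> {"api": "apply_moves", "payload": {
  "xyz": [
    [0.002,0.006,0],
    [0,0,0],
    [0,0,0],
    [0,0,0],
    [0,0,0]
  ],
  "twist": [0,0,0,0,0],
  "hand": [0.005,0.005,0.005,0.005,0.005]
}}

```text
clock: 6.45
tool_pos: [557.6, 78.2, 228.2]
tool_rot: [[0.882, 0.472, -0.0], [0.472, -0.882, -0.0], [-0.001, 0.0, -1.0]]
wrist_force: [0.5, -0.4, -2.9]
gripper_width: 13.8
grip_force: 49.2
```

>>> {"api": "apply_moves", "payload": {
  "xyz": [
    [0,0,0],
    [0,0,0],
    [0,0,0],
    [0,0,0],
    [0,0,0]
  ],
  "twist": [0,0,0,0,0],
  "hand": [0.005,0.005,0.005,0.005,0.005]
}}

```text
clock: 6.87
tool_pos: [558.0, 79.2, 228.3]
tool_rot: [[0.881, 0.473, 0.0], [0.473, -0.881, -0.0], [0.0, 0.0, -1.0]]
wrist_force: [-0.5, -0.5, -2.9]
gripper_width: 13.2
grip_force: 49.2
```

```bash
python3 - <<'E'
from ov import *
for n in('scene','top'): grab(n,n+'2')
p=np.array(monitor.get_obs()['tool_pos']);print(p.round(1))
y=np.radians(28.2)
w=plugw(p+[-1.4*np.cos(y),-1.4*np.sin(y),-19.3],y)
fw=fillw([558.7,80.5],np.radians(-16.8))[:4]
cv2.imwrite('pics/o2.png',np.vstack([np.hstack([over('scene2',(280,160,80,60),[]),over('scene2',(280,160,80,60),w+fw)]),np.hstack([over('top2',(180,150,80,60),[]),over('top2',(180,150,80,60),w+fw)])]))
E
```

```text
[558.   79.4 228.3]
```

View pics/o2.png

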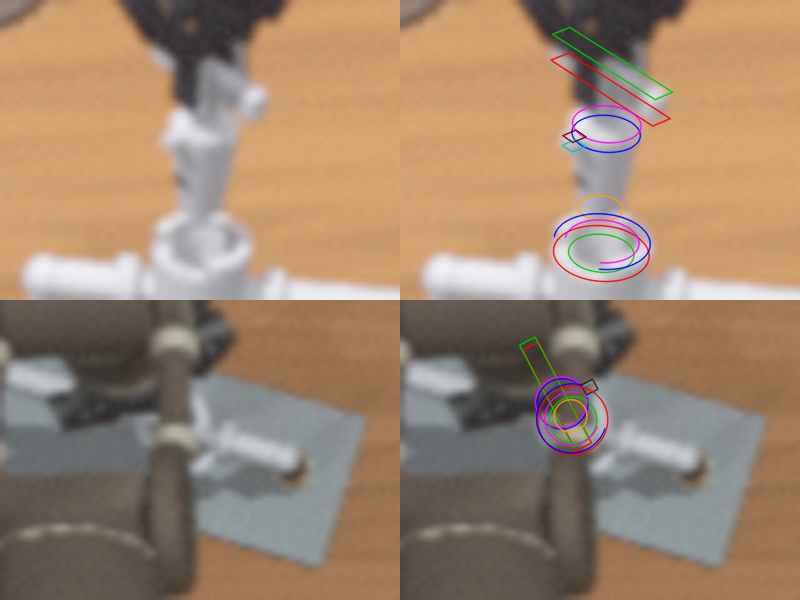

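The scene crop shows the plug about 1 px left of the model, with the foot at (196,210) above the ring centred at (201,240). I'll quantify this with edge profiles.

```bash
python3 - <<'E'
from ov import *
d=load('scene2');im=d['image'].astype(float); g=im[...,0]-im[...,2]
p=np.array([558,79.4,228.3]);y=np.radians(28.2)
def edges(v,u0,u1):
    u=np.arange(u0,u1+.01,.1); r=(np.interp(u,np.arange(512),g[v])); bg=np.median(np.r_[g[v,295:306],g[v,345:356]]); fg=np.percentile(g[v,u0:u1],10); t=(bg+fg)/2
    i=np.where(r<t)[0]; return u[i[0]],u[i[-1]]
for v in list(range(189,202)): 
    a,b=edges(v,305,340); print(v,round(a,1),round(b,1),round((a+b)/2,2))
w=p+[-1.4*np.cos(y),-1.4*np.sin(y),-19.3]
for h in(2,-10,-20,-30,-40,-46): print(h,proj(d,w+[0,0,h]).round(2))
print('d/dx,dy',proj(d,w+[1,0,0])-proj(d,w),proj(d,w+[0,1,0])-proj(d,w))
print('ring0')
d0=load('scene0');im=d0['image'].astype(float); g=im[...,0]-im[...,2]
for v in(204,206,208,211,213,224,226): a,b=edges(v,305,345); print(v,round(a,1),round(b,1),round((a+b)/2,2))
for z in (142,134,110,100): print(z,proj(d0,[558.7,80.5,z]).round(2))
E
```

```text
189 312.2 326.6 319.4
190 313.3 326.3 319.8
191 313.9 326.1 320.0
192 314.2 325.9 320.05
193 314.3 325.7 320.0
194 314.5 325.5 320.0
195 314.7 325.3 320.0
196 314.9 325.1 320.0
197 314.9 324.9 319.9
198 314.9 324.7 319.8
199 314.9 324.4 319.65
200 315.1 324.2 319.65
201 315.0 324.2 319.6
2 [320.63 186.12]
-10 [320.35 189.89]
-20 [320.11 193.01]
-30 [319.88 196.09]
-40 [319.65 199.15]
-46 [319.51 200.98]
d/dx,dy [0.0867435  0.20516988] [ 0.36992978 -0.02855224]
ring0
204 311.2 328.1 319.65
206 310.5 329.7 320.1
208 310.0 330.2 320.1
211 305.0 329.5 317.25
213 305.0 328.4 316.7
224 309.9 345.0 327.45
226 309.6 327.7 318.65
142 [319.83 207.64]
134 [319.65 210.02]
110 [319.12 217.04]
100 [318.9  219.93]
```

>>> {"api": "apply_moves", "payload": {
  "xyz": [
    [0.0019,0.0024,-0.008],
    [0,0,-0.012],
    [0,0,-0.012],
    [0,0,-0.008],
    [0,0,0]
  ],
  "twist": [0,0,0,0,0],
  "hand": [0.005,0.005,0.005,0.005,0.005]
}}

```text
clock: 7.38
tool_pos: [557.2, 81.7, 184.4]
tool_rot: [[0.881, 0.473, -0.007], [0.473, -0.881, -0.0], [-0.006, -0.003, -1.0]]
wrist_force: [-0.3, -0.5, -2.8]
gripper_width: 13.7
grip_force: 49.2
```

>>> {"api": "apply_moves", "payload": {
  "xyz": [
    [0,0,-0.004],
    [0,0,-0.005],
    [0,0,-0.004],
    [0,0,-0.002],
    [0,0,0]
  ],
  "twist": [0,0,0,0,0],
  "hand": [0.005,0.005,0.005,0.005,0.005]
}}

```text
clock: 7.8
tool_pos: [559.6, 81.8, 172.8]
tool_rot: [[0.881, 0.473, -0.001], [0.473, -0.881, -0.0], [-0.001, -0.0, -1.0]]
wrist_force: [-0.3, 0.1, -2.1]
gripper_width: 13.7
grip_force: 49.2
```

>>> {"api": "apply_moves", "payload": {
  "xyz": [
    [0,0,-0.002],
    [0,0,-0.003],
    [0,0,-0.002],
    [0,0,-0.001],
    [0,0,0]
  ],
  "twist": [0,0,0,0,0],
  "hand": [0.005,0.005,0.005,0.005,0.005]
}}

```text
clock: 8.22
tool_pos: [559.7, 81.8, 164.9]
tool_rot: [[0.881, 0.473, -0.001], [0.473, -0.881, -0.0], [-0.001, -0.0, -1.0]]
wrist_force: [-0.1, -0.0, -2.8]
gripper_width: 13.0
grip_force: 49.2
```

>>> {"api": "apply_moves", "payload": {
  "xyz": [
    [0,0,-0.001],
    [0,0,-0.001],
    [0,0,-0.001],
    [0,0,0],
    [0,0,0]
  ],
  "twist": [0,0,0,0,0],
  "hand": [0.005,0.005,0.005,0.005,0.005]
}}

```text
clock: 8.63
tool_pos: [559.9, 81.8, 162.2]
tool_rot: [[0.881, 0.473, -0.0], [0.473, -0.881, -0.0], [-0.0, -0.0, -1.0]]
wrist_force: [0.5, 0.8, -2.3]
gripper_width: 13.3
grip_force: 49.2
```

>>> {"api": "apply_moves", "payload": {
  "xyz": [
    [0,0,-0.001],
    [0,0,-0.001],
    [0,0,-0.001],
    [0,0,0],
    [0,0,0]
  ],
  "twist": [0,0,0,0,0],
  "hand": [0.005,0.005,0.005,0.005,0.005]
}}

```text
clock: 9.05
tool_pos: [559.8, 81.8, 159.1]
tool_rot: [[0.881, 0.473, -0.0], [0.473, -0.881, -0.0], [-0.0, -0.0, -1.0]]
wrist_force: [-0.4, -0.1, -2.7]
gripper_width: 13.3
grip_force: 49.2
```

>>> {"api": "apply_moves", "payload": {
  "xyz": [
    [0,0,-0.001],
    [0,0,-0.0005],
    [0,0,-0.0005],
    [0,0,0],
    [0,0,0]
  ],
  "twist": [0,0,0,0,0],
  "hand": [0.005,0.005,0.005,0.005,0.005]
}}

```text
clock: 9.47
tool_pos: [559.9, 81.8, 157.2]
tool_rot: [[0.881, 0.473, -0.0], [0.473, -0.881, -0.0], [-0.0, 0.0, -1.0]]
wrist_force: [0.0, -1.2, -2.4]
gripper_width: 13.3
grip_force: 49.2
```

>>> {"api": "apply_moves", "payload": {
  "xyz": [
    [0,0,-0.0005],
    [0,0,-0.0005],
    [0,0,-0.0005],
    [0,0,0],
    [0,0,0]
  ],
  "twist": [0,0,0,0,0],
  "hand": [0.005,0.005,0.005,0.005,0.005]
}}

```text
clock: 9.88
tool_pos: [559.8, 81.9, 155.8]
tool_rot: [[0.881, 0.473, -0.0], [0.473, -0.881, 0.0], [-0.0, -0.0, -1.0]]
wrist_force: [-0.5, 0.4, -1.3]
gripper_width: 13.5
grip_force: 49.2
```

>>> {"api": "apply_moves", "payload": {
  "xyz": [
    [0,0,-0.0005],
    [0,0,-0.0003],
    [0,0,-0.0002],
    [0,0,0],
    [0,0,0]
  ],
  "twist": [0,0,0,0,0],
  "hand": [0.005,0.005,0.005,0.005,0.005]
}}

```text
clock: 10.3
tool_pos: [559.7, 82.0, 154.9]
tool_rot: [[0.881, 0.473, -0.0], [0.473, -0.881, 0.0], [-0.0, -0.0, -1.0]]
wrist_force: [-2.5, 0.6, 1.4]
gripper_width: 13.4
grip_force: 49.5
```

>>> {"api": "apply_moves", "payload": {
  "xyz": [
    [-0.0005,0,0],
    [0,0,-0.0003],
    [0,0,-0.0002],
    [0,0,0],
    [0,0,0]
  ],
  "twist": [0,0,0,0,0],
  "hand": [0.005,0.005,0.005,0.005,0.005]
}}

```text
clock: 10.72
tool_pos: [559.6, 82.0, 154.5]
tool_rot: [[0.881, 0.473, 0.0], [0.473, -0.881, 0.0], [0.0, -0.0, -1.0]]
wrist_force: [-2.1, 1.1, 1.4]
gripper_width: 13.3
grip_force: 49.5
```

>>> {"api": "apply_moves", "payload": {
  "xyz": [
    [0,0,-0.0003],
    [0,0,-0.0002],
    [0,0,0],
    [0,0,0],
    [0,0,0]
  ],
  "twist": [0,0,0,0,0],
  "hand": [0.005,0.005,0.005,0.005,0.005]
}}

```text
clock: 11.13
tool_pos: [559.5, 82.0, 154.0]
tool_rot: [[0.881, 0.473, 0.0], [0.473, -0.881, 0.0], [0.0, -0.0, -1.0]]
wrist_force: [-0.9, 2.6, 2.6]
gripper_width: 13.1
grip_force: 49.6
```

>>> {"api": "apply_moves", "payload": {
  "xyz": [
    [-0.0002,0.0005,0],
    [0,0,-0.0003],
    [0,0,-0.0002],
    [0,0,0],
    [0,0,0]
  ],
  "twist": [0,0,0,0,0],
  "hand": [0.005,0.005,0.005,0.005,0.005]
}}

```text
clock: 11.55
tool_pos: [559.4, 82.2, 153.5]
tool_rot: [[0.881, 0.473, 0.0], [0.473, -0.881, -0.0], [0.0, 0.0, -1.0]]
wrist_force: [-0.9, 0.7, 2.6]
gripper_width: 13.6
grip_force: 49.7
```

>>> {"api": "apply_moves", "payload": {
  "xyz": [
    [0,0.0002,-0.0003],
    [0,0,-0.0002],
    [0,0,0],
    [0,0,0],
    [0,0,0]
  ],
  "twist": [0,0,0,0,0],
  "hand": [0.005,0.005,0.005,0.005,0.005]
}}

```text
clock: 11.97
tool_pos: [559.4, 82.3, 153.1]
tool_rot: [[0.881, 0.473, 0.0], [0.473, -0.881, -0.0], [0.0, 0.001, -1.0]]
wrist_force: [-2.3, 0.6, 4.2]
gripper_width: 13.4
grip_force: 49.9
```

>>> {"api": "apply_moves", "payload": {
  "xyz": [
    [-0.0003,0.0001,-0.0003],
    [0,0,-0.0002],
    [0,0,0],
    [0,0,0],
    [0,0,0]
  ],
  "twist": [0,0,0,0,0],
  "hand": [0.005,0.005,0.005,0.005,0.005]
}}

```text
clock: 12.38
tool_pos: [559.4, 82.3, 153.0]
tool_rot: [[0.881, 0.473, 0.001], [0.473, -0.881, -0.001], [0.001, 0.001, -1.0]]
wrist_force: [-2.3, -0.3, 6.4]
gripper_width: 13.8
grip_force: 50.0
```

>>> {"api": "apply_moves", "payload": {
  "xyz": [
    [-0.0001,0.0001,-0.0003],
    [0,0,-0.0002],
    [0,0,0],
    [0,0,0],
    [0,0,0]
  ],
  "twist": [0,0,0,0,0],
  "hand": [0.005,0.005,0.005,0.005,0.005]
}}

```text
clock: 12.8
tool_pos: [559.4, 82.4, 152.9]
tool_rot: [[0.881, 0.473, 0.001], [0.473, -0.881, -0.001], [0.001, 0.001, -1.0]]
wrist_force: [-1.9, 0.2, 7.8]
gripper_width: 13.4
grip_force: 50.1
```

>>> {"api": "apply_moves", "payload": {
  "xyz": [
    [-0.0003,0,-0.0002],
    [0,0,-0.0002],
    [0,0,-0.0002],
    [0,0,0],
    [0,0,0]
  ],
  "twist": [0,0,0,0,0],
  "hand": [0.005,0.005,0.005,0.005,0.005]
}}

```text
clock: 13.22
tool_pos: [559.4, 82.3, 152.7]
tool_rot: [[0.881, 0.473, 0.002], [0.473, -0.881, -0.001], [0.001, 0.001, -1.0]]
wrist_force: [-3.4, -0.6, 9.5]
gripper_width: 13.1
grip_force: 50.3
```

>>> {"api": "apply_moves", "payload": {
  "xyz": [
    [0,0,-0.0002],
    [0,0,-0.0002],
    [0,0,-0.0001],
    [0,0,0],
    [0,0,0]
  ],
  "twist": [0,0,0,0,0],
  "hand": [0.005,0.005,0.005,0.005,0.005]
}}

```text
clock: 13.63
tool_pos: [559.4, 82.4, 152.6]
tool_rot: [[0.881, 0.473, 0.002], [0.473, -0.881, -0.001], [0.001, 0.002, -1.0]]
wrist_force: [-5.0, -0.6, 10.1]
gripper_width: 13.1
grip_force: 50.5
```

>>> {"api": "apply_moves", "payload": {
  "xyz": [
    [-0.0004,0,-0.0002],
    [-0.0003,0,-0.0002],
    [-0.0003,0,-0.0001],
    [0,0,0],
    [0,0,0]
  ],
  "twist": [0,0,0,0,0],
  "hand": [0.005,0.005,0.005,0.005,0.005]
}}

```text
clock: 14.05
tool_pos: [559.3, 82.4, 152.5]
tool_rot: [[0.881, 0.473, 0.004], [0.473, -0.881, -0.001], [0.003, 0.002, -1.0]]
wrist_force: [-3.0, -0.4, 10.3]
gripper_width: 13.5
grip_force: 50.5
```

```bash
python3 -c "
from h import *
o=monitor.get_obs();print({k:np.round(o[k],3).tolist() for k in('wrist_force','moment','tool_pos','joints')})"
```

```text
{'wrist_force': [-2.985, -0.38, 10.303], 'moment': [-0.268, 0.348, -0.014], 'tool_pos': [559.347, 82.388, 152.528], 'joints': [3.995, 16.096, 105.575, -0.06, 58.098, 65.781]}
```

>>> {"api": "apply_moves", "payload": {
  "xyz": [
    [-0.0003,0,-0.0003],
    [-0.0002,0,-0.0002],
    [0,0,0],
    [0,0,0],
    [0,0,0]
  ],
  "twist": [0,0,0,0,0],
  "hand": [0.005,0.005,0.005,0.005,0.005]
}}

```text
clock: 14.47
tool_pos: [559.3, 82.4, 152.5]
tool_rot: [[0.881, 0.473, 0.005], [0.473, -0.881, -0.001], [0.004, 0.003, -1.0]]
wrist_force: [-1.4, -0.6, 11.6]
gripper_width: 13.6
grip_force: 50.5
```

>>> {"api": "apply_moves", "payload": {
  "xyz": [
    [0,0,-0.0002],
    [0,0,0],
    [0,0,0],
    [0,0,0],
    [0,0,0]
  ],
  "twist": [0,0,0,0,0],
  "hand": [0.005,0.005,0.005,0.005,0.005]
}}

```text
clock: 14.88
tool_pos: [559.4, 82.4, 152.4]
tool_rot: [[0.881, 0.473, 0.005], [0.473, -0.881, -0.001], [0.004, 0.003, -1.0]]
wrist_force: [-2.7, -0.8, 14.1]
gripper_width: 13.4
grip_force: 50.5
```

>>> {"api": "apply_moves", "payload": {
  "xyz": [
    [0,0,0],
    [0,0,0],
    [0,0,0],
    [0,0,0],
    [0,0,0]
  ],
  "twist": [0,0,0,0,0],
  "hand": [0.005,0.005,0.005,0.005,0.005]
}}

```text
clock: 15.3
tool_pos: [559.3, 82.4, 152.4]
tool_rot: [[0.881, 0.473, 0.005], [0.473, -0.881, -0.001], [0.004, 0.003, -1.0]]
wrist_force: [-2.3, -1.4, 12.6]
gripper_width: 13.1
grip_force: 50.5
```

>>> {"api": "apply_moves", "payload": {
  "xyz": [
    [0.0002,0,0.0005],
    [0.0002,0,0.0004],
    [0.0002,0,0.0004],
    [0,0,0.0003],
    [0,0,0]
  ],
  "twist": [0,0,0,0,0],
  "hand": [0.005,0.005,0.005,0.005,0.005]
}}

```text
clock: 15.72
tool_pos: [559.3, 82.4, 152.5]
tool_rot: [[0.881, 0.473, 0.004], [0.473, -0.881, -0.001], [0.003, 0.002, -1.0]]
wrist_force: [-0.8, 0.2, 6.7]
gripper_width: 13.6
grip_force: 50.0
```

```bash
python3 -c "
from h import *
o=monitor.get_obs();print({k:np.round(o[k],3).tolist() for k in('wrist_force','moment','tool_pos','joints')})"
```

```text
{'wrist_force': [-0.831, 0.216, 6.746], 'moment': [-0.244, 0.158, 0.005], 'tool_pos': [559.31, 82.394, 152.465], 'joints': [3.996, 16.101, 105.577, -0.06, 58.098, 65.777]}
```

>>> {"api": "apply_moves", "payload": {
  "xyz": [
    [0.0002,0,0.0003],
    [0,0,0.0003],
    [0,0,0.0003],
    [0,0,0],
    [0,0,0]
  ],
  "twist": [0,0,0,0,0],
  "hand": [0.005,0.005,0.005,0.005,0.005]
}}

```text
clock: 16.13
tool_pos: [559.2, 82.4, 152.5]
tool_rot: [[0.881, 0.473, 0.003], [0.473, -0.881, -0.001], [0.003, 0.002, -1.0]]
wrist_force: [2.2, -1.2, 3.1]
gripper_width: 13.7
grip_force: 49.7
```

>>> {"api": "apply_moves", "payload": {
  "xyz": [
    [-0.0001,0.0001,0],
    [0,0,0],
    [-0.0001,0.0001,0],
    [0,0,0],
    [0,0,0]
  ],
  "twist": [0.03,0.04,0.04,0.03,0],
  "hand": [0.005,0.005,0.005,0.005,0.005]
}}

```text
clock: 16.55
tool_pos: [559.1, 82.5, 152.5]
tool_rot: [[0.806, 0.592, 0.003], [0.592, -0.806, -0.001], [0.002, 0.002, -1.0]]
wrist_force: [3.5, -1.6, 4.3]
gripper_width: 13.5
grip_force: 49.7
```

```bash
cat > st.py <<'E'
from h import *
o=monitor.get_obs();R=np.array(o['tool_rot']);print({k:np.round(o[k],3).tolist() for k in('clock','wrist_force','moment','tool_pos')},'plugyaw',np.degrees(np.arctan2(R[1,0],R[0,0])).round(2),'q6',np.round(o['joints'][5],1))
E
python3 st.py
```

```text
{'clock': 16.55, 'wrist_force': [3.511, -1.564, 4.341], 'moment': [-0.483, -0.606, 0.039], 'tool_pos': [559.08, 82.527, 152.547]} plugyaw 36.28 q6 57.8
```

>>> {"api": "apply_moves", "payload": {
  "xyz": [
    [0.0003,0,0],
    [0.0003,0,0],
    [0.0001,0,0],
    [0,0,0],
    [0,0,0]
  ],
  "twist": [0.04,0.05,0.05,0.05,0.04],
  "hand": [0.005,0.005,0.005,0.005,0.005]
}}

```text
clock: 16.97
tool_pos: [559.0, 82.6, 152.4]
tool_rot: [[0.65, 0.76, 0.002], [0.76, -0.65, -0.0], [0.001, 0.001, -1.0]]
wrist_force: [2.4, -2.3, 4.2]
gripper_width: 13.4
grip_force: 49.8
```

>>> {"api": "apply_moves", "payload": {
  "xyz": [
    [0,0,0],
    [0,0,0],
    [0,0,0],
    [0,0,0],
    [0,0,0]
  ],
  "twist": [0.05,0.05,0.05,0.05,0],
  "hand": [0.005,0.005,0.005,0.005,0.005]
}}

```text
clock: 17.38
tool_pos: [559.0, 82.7, 152.4]
tool_rot: [[0.486, 0.874, 0.002], [0.874, -0.486, -0.0], [0.001, 0.001, -1.0]]
wrist_force: [1.8, -1.6, 5.2]
gripper_width: 13.2
grip_force: 49.8
```

```bash
python3 st.py
```

```text
{'clock': 17.383, 'wrist_force': [1.812, -1.626, 5.159], 'moment': [-0.399, -0.421, 0.027], 'tool_pos': [558.998, 82.74, 152.416]} plugyaw 60.9 q6 33.1
```

>>> {"api": "apply_moves", "payload": {
  "xyz": [
    [0.0002,-0.0002,0.0003],
    [0,0,0],
    [0,0,0],
    [0,0,0],
    [0,0,0]
  ],
  "twist": [0.03,0.03,0.03,0.03,0],
  "hand": [0.005,0.005,0.005,0.005,0.005]
}}

```text
clock: 17.8
tool_pos: [558.9, 82.7, 152.5]
tool_rot: [[0.38, 0.925, 0.001], [0.925, -0.38, 0.0], [0.0, 0.001, -1.0]]
wrist_force: [1.7, -0.8, 3.8]
gripper_width: 13.1
grip_force: 49.8
```

>>> {"api": "apply_moves", "payload": {
  "xyz": [
    [0,0,0],
    [0,0,0],
    [0,0,0],
    [0,0,0],
    [0,0,0]
  ],
  "twist": [0.01,0.01,0.01,0,0],
  "hand": [0.005,0.005,0.005,0.005,0.005]
}}

```text
clock: 18.22
tool_pos: [558.9, 82.8, 152.5]
tool_rot: [[0.351, 0.937, 0.001], [0.937, -0.351, -0.0], [0.0, 0.001, -1.0]]
wrist_force: [2.5, -1.6, 4.6]
gripper_width: 13.4
grip_force: 49.8
```

```bash
python3 st.py
```

```text
{'clock': 18.217, 'wrist_force': [2.54, -1.604, 4.582], 'moment': [-0.315, -0.652, -0.094], 'tool_pos': [558.904, 82.756, 152.48]} plugyaw 69.48 q6 24.5
```

>>> {"api": "apply_moves", "payload": {
  "xyz": [
    [0,0,0],
    [0,0,0],
    [0,0,0],
    [0,0,0],
    [0,0,0]
  ],
  "twist": [0.01,0.01,0,0,0],
  "hand": [0.005,0.005,0.005,0.005,0.005]
}}

```text
clock: 18.63
tool_pos: [558.9, 82.8, 152.4]
tool_rot: [[0.332, 0.943, 0.001], [0.943, -0.332, -0.0], [0.0, 0.001, -1.0]]
wrist_force: [4.4, -2.0, 4.4]
gripper_width: 13.7
grip_force: 49.8
```

```bash
python3 st.py
```

```text
{'clock': 18.633, 'wrist_force': [4.442, -2.005, 4.371], 'moment': [-0.316, -0.713, -0.011], 'tool_pos': [558.854, 82.754, 152.446]} plugyaw 70.64 q6 23.4
```

>>> {"api": "apply_moves", "payload": {
  "xyz": [
    [0.0006,-0.0003,0],
    [0,0,0],
    [0,0,0],
    [0,0,0],
    [0,0,0]
  ],
  "twist": [0.01,0.01,0,0,0],
  "hand": [0.005,0.005,0.005,0.005,0.005]
}}

```text
clock: 19.05
tool_pos: [558.9, 82.7, 152.4]
tool_rot: [[0.313, 0.95, -0.001], [0.95, -0.313, 0.0], [0.0, -0.001, -1.0]]
wrist_force: [2.0, -1.0, 5.8]
gripper_width: 13.8
grip_force: 49.9
```

```bash
python3 st.py
```

```text
{'clock': 19.05, 'wrist_force': [1.956, -0.959, 5.774], 'moment': [-0.185, -0.518, -0.088], 'tool_pos': [558.909, 82.708, 152.413]} plugyaw 71.78 q6 22.2
```

>>> {"api": "apply_moves", "payload": {
  "xyz": [
    [0,0,0],
    [0,0,0],
    [0,0,0],
    [0,0,0],
    [0,0,0]
  ],
  "twist": [0.01,0.005,0,0,0],
  "hand": [0.005,0.005,0.005,0.005,0.005]
}}

```text
clock: 19.47
tool_pos: [558.9, 82.7, 152.4]
tool_rot: [[0.298, 0.954, -0.0], [0.954, -0.298, 0.0], [0.0, -0.001, -1.0]]
wrist_force: [1.7, -0.7, 6.0]
gripper_width: 13.0
grip_force: 49.9
```

```bash
python3 st.py
```

```text
{'clock': 19.467, 'wrist_force': [1.666, -0.731, 5.962], 'moment': [-0.16, -0.467, -0.08], 'tool_pos': [558.92, 82.718, 152.424]} plugyaw 72.64 q6 21.3
```

>>> {"api": "apply_moves", "payload": {
  "xyz": [
    [0,0,0.0004],
    [0,0,0],
    [0,0,0],
    [0,0,0],
    [0,0,0]
  ],
  "twist": [0.01,0.005,0,0,0],
  "hand": [0.005,0.005,0.005,0.005,0.005]
}}

```text
clock: 19.88
tool_pos: [558.9, 82.7, 152.4]
tool_rot: [[0.284, 0.959, -0.001], [0.959, -0.284, 0.0], [0.0, -0.001, -1.0]]
wrist_force: [2.1, 0.6, 3.0]
gripper_width: 13.4
grip_force: 49.7
```

```bash
python3 st.py
```

```text
{'clock': 19.883, 'wrist_force': [2.051, 0.563, 3.028], 'moment': [-0.021, -0.659, -0.092], 'tool_pos': [558.86, 82.708, 152.446]} plugyaw 73.49 q6 20.5
```

>>> {"api": "apply_moves", "payload": {
  "xyz": [
    [0,0,0],
    [0,0,0],
    [0,0,0],
    [0,0,0],
    [0,0,0]
  ],
  "twist": [0.01,0.005,0,0,0],
  "hand": [0.005,0.005,0.005,0.005,0.005]
}}

```text
clock: 20.3
tool_pos: [558.8, 82.6, 152.5]
tool_rot: [[0.27, 0.963, -0.001], [0.963, -0.27, 0.0], [0.0, -0.001, -1.0]]
wrist_force: [3.0, 1.6, 1.9]
gripper_width: 13.4
grip_force: 49.6
```

```bash
python3 st.py
```

```text
{'clock': 20.3, 'wrist_force': [2.964, 1.619, 1.906], 'moment': [0.125, -0.579, -0.166], 'tool_pos': [558.849, 82.628, 152.458]} plugyaw 74.36 q6 19.6
```

>>> {"api": "apply_moves", "payload": {
  "xyz": [
    [0,0,-0.0003],
    [0,0,0],
    [0,0,0],
    [0,0,0],
    [0,0,0]
  ],
  "twist": [0.01,0.005,0,0,0],
  "hand": [0.005,0.005,0.005,0.005,0.005]
}}

```text
clock: 20.72
tool_pos: [558.9, 82.6, 152.4]
tool_rot: [[0.255, 0.967, -0.001], [0.967, -0.255, 0.0], [0.0, -0.001, -1.0]]
wrist_force: [0.7, 1.5, 5.1]
gripper_width: 13.3
grip_force: 49.8
```

```bash
python3 st.py
```

```text
{'clock': 20.717, 'wrist_force': [0.726, 1.487, 5.11], 'moment': [0.156, -0.281, -0.266], 'tool_pos': [558.862, 82.553, 152.425]} plugyaw 75.21 q6 18.8
```

>>> {"api": "apply_moves", "payload": {
  "xyz": [
    [0,0,0],
    [0,0,0],
    [0,0,0],
    [0,0,0],
    [0,0,0]
  ],
  "twist": [0.008,0,0,0,0],
  "hand": [0.005,0.005,0.005,0.005,0.005]
}}

```text
clock: 21.13
tool_pos: [558.9, 82.5, 152.4]
tool_rot: [[0.247, 0.969, -0.001], [0.969, -0.247, 0.0], [-0.0, -0.001, -1.0]]
wrist_force: [-0.0, 0.9, 4.8]
gripper_width: 13.6
grip_force: 49.9
```

```bash
python3 st.py
```

```text
{'clock': 21.133, 'wrist_force': [-0.044, 0.93, 4.761], 'moment': [0.15, -0.233, -0.232], 'tool_pos': [558.865, 82.488, 152.441]} plugyaw 75.68 q6 18.3
```

>>> {"api": "apply_moves", "payload": {
  "xyz": [
    [0,0,0],
    [0,0,0],
    [0,0,0],
    [0.0001,0,0],
    [0,0,0]
  ],
  "twist": [-0.03,-0.04,-0.05,-0.05,-0.05],
  "hand": [0.005,0.005,0.005,0.005,0.005]
}}

```text
clock: 21.55
tool_pos: [559.0, 82.6, 152.4]
tool_rot: [[0.453, 0.891, -0.0], [0.891, -0.453, -0.0], [-0.0, -0.0, -1.0]]
wrist_force: [0.9, 0.9, 4.9]
gripper_width: 13.6
grip_force: 49.8
```

>>> {"api": "apply_moves", "payload": {
  "xyz": [
    [0.0001,0,0],
    [0,0,0],
    [0.0001,-0.0001,0],
    [0,0,0],
    [0,0,0]
  ],
  "twist": [-0.05,-0.05,-0.05,-0.05,-0.05],
  "hand": [0.005,0.005,0.005,0.005,0.005]
}}

```text
clock: 21.97
tool_pos: [559.1, 82.5, 152.4]
tool_rot: [[0.66, 0.751, -0.001], [0.751, -0.66, -0.0], [-0.001, -0.0, -1.0]]
wrist_force: [1.9, 1.1, 4.3]
gripper_width: 13.2
grip_force: 49.8
```

```bash
python3 st.py
```

```text
{'clock': 21.967, 'wrist_force': [1.87, 1.062, 4.304], 'moment': [0.187, -0.258, 0.13], 'tool_pos': [559.123, 82.476, 152.393]} plugyaw 48.72 q6 45.3
```

Good. Continue: 48.7 → about -10.

>>> {"api": "apply_moves", "payload": {
  "xyz": [
    [0.0001,0,0],
    [0,0.0001,0],
    [0.0001,0,0],
    [0,0,0],
    [0.0001,0,0]
  ],
  "twist": [-0.05,-0.05,-0.05,-0.05,-0.05],
  "hand": [0.005,0.005,0.005,0.005,0.005]
}}

```text
clock: 22.38
tool_pos: [559.2, 82.4, 152.3]
tool_rot: [[0.825, 0.565, -0.001], [0.565, -0.825, -0.001], [-0.001, -0.0, -1.0]]
wrist_force: [-0.4, 0.7, 5.3]
gripper_width: 13.4
grip_force: 49.9
```

>>> {"api": "apply_moves", "payload": {
  "xyz": [
    [0.0001,-0.0001,0],
    [0,0,0],
    [0.0001,-0.0001,0],
    [0,0,0],
    [0,0,0]
  ],
  "twist": [-0.05,-0.05,-0.05,-0.05,-0.05],
  "hand": [0.005,0.005,0.005,0.005,0.005]
}}

```text
clock: 22.8
tool_pos: [559.2, 82.3, 152.3]
tool_rot: [[0.939, 0.343, -0.002], [0.343, -0.939, -0.001], [-0.002, -0.0, -1.0]]
wrist_force: [-0.3, 1.3, 5.5]
gripper_width: 13.4
grip_force: 49.9
```

```bash
python3 st.py
```

```text
{'clock': 22.8, 'wrist_force': [-0.339, 1.269, 5.53], 'moment': [0.083, -0.081, 0.189], 'tool_pos': [559.227, 82.255, 152.326]} plugyaw 20.08 q6 73.9
```

>>> {"api": "apply_moves", "payload": {
  "xyz": [
    [0,0,0.0003],
    [0,0,0.0002],
    [0,0,0],
    [0,0,0],
    [0,0,0]
  ],
  "twist": [-0.05,-0.05,-0.05,-0.05,-0.05],
  "hand": [0.005,0.005,0.005,0.005,0.005]
}}

```text
clock: 23.22
tool_pos: [559.2, 82.1, 152.5]
tool_rot: [[0.995, 0.1, -0.002], [0.1, -0.995, -0.001], [-0.002, 0.001, -1.0]]
wrist_force: [1.2, 0.8, 4.1]
gripper_width: 13.2
grip_force: 49.8
```

```bash
python3 st.py
```

```text
{'clock': 23.217, 'wrist_force': [1.227, 0.808, 4.117], 'moment': [0.053, -0.114, 0.129], 'tool_pos': [559.171, 82.132, 152.501]} plugyaw 5.75 q6 88.2
```

>>> {"api": "apply_moves", "payload": {
  "xyz": [
    [0,0,0],
    [0,0,0],
    [0,0,0],
    [0,0,0],
    [0,0,0]
  ],
  "twist": [-0.05,-0.05,-0.04,-0.03,0],
  "hand": [0.005,0.005,0.005,0.005,0.005]
}}

```text
clock: 23.63
tool_pos: [559.1, 82.1, 152.5]
tool_rot: [[0.998, -0.068, -0.002], [-0.068, -0.998, -0.001], [-0.002, 0.001, -1.0]]
wrist_force: [-0.3, -0.2, 4.0]
gripper_width: 13.3
grip_force: 49.8
```

```bash
python3 st.py
```

```text
{'clock': 23.633, 'wrist_force': [-0.256, -0.215, 4.036], 'moment': [-0.041, -0.038, 0.027], 'tool_pos': [559.145, 82.066, 152.511]} plugyaw -3.91 q6 97.9
```

>>> {"api": "apply_moves", "payload": {
  "xyz": [
    [0,0,0],
    [0,0,0],
    [0,0,0],
    [0,0,0],
    [0,0,0]
  ],
  "twist": [-0.03,-0.03,-0.03,-0.02,0],
  "hand": [0.005,0.005,0.005,0.005,0.005]
}}

```text
clock: 24.05
tool_pos: [559.1, 82.0, 152.5]
tool_rot: [[0.984, -0.177, -0.002], [-0.177, -0.984, -0.001], [-0.002, 0.001, -1.0]]
wrist_force: [-0.2, 0.1, 4.4]
gripper_width: 13.3
grip_force: 49.8
```

```bash
python3 st.py
```

```text
{'clock': 24.05, 'wrist_force': [-0.178, 0.091, 4.354], 'moment': [-0.163, 0.019, 0.055], 'tool_pos': [559.141, 82.016, 152.506]} plugyaw -10.22 q6 104.2
```

>>> {"api": "apply_moves", "payload": {
  "xyz": [
    [0,0,0],
    [0,0,0],
    [0,0,0],
    [0,0,0],
    [0,0,0]
  ],
  "twist": [-0.015,-0.015,-0.01,0,0],
  "hand": [0.005,0.005,0.005,0.005,0.005]
}}

```text
clock: 24.47
tool_pos: [559.2, 82.0, 152.5]
tool_rot: [[0.976, -0.217, -0.002], [-0.217, -0.976, -0.0], [-0.002, 0.001, -1.0]]
wrist_force: [-1.5, -0.8, 3.5]
gripper_width: 13.0
grip_force: 49.7
```

```bash
python3 st.py
```

```text
{'clock': 24.467, 'wrist_force': [-1.482, -0.757, 3.546], 'moment': [-0.317, 0.333, -0.005], 'tool_pos': [559.195, 82.015, 152.525]} plugyaw -12.56 q6 106.5
```

>>> {"api": "apply_moves", "payload": {
  "xyz": [
    [0,0,0],
    [0,0,0],
    [0,0,0],
    [0,0,0],
    [0,0,0]
  ],
  "twist": [-0.015,-0.01,-0.01,0,0],
  "hand": [0.005,0.005,0.005,0.005,0.005]
}}

```text
clock: 24.88
tool_pos: [559.3, 82.0, 152.6]
tool_rot: [[0.968, -0.252, -0.002], [-0.252, -0.968, -0.0], [-0.001, 0.001, -1.0]]
wrist_force: [-3.7, -1.2, 4.1]
gripper_width: 13.4
grip_force: 49.7
```

```bash
python3 st.py
```

```text
{'clock': 24.883, 'wrist_force': [-3.706, -1.216, 4.089], 'moment': [-0.369, 0.536, 0.027], 'tool_pos': [559.265, 82.046, 152.566]} plugyaw -14.57 q6 108.5
```

>>> {"api": "apply_moves", "payload": {
  "xyz": [
    [0,0,0],
    [0,0,0],
    [0,0,0],
    [0,0,0],
    [0,0,0]
  ],
  "twist": [-0.01,-0.01,0,0,0],
  "hand": [0.005,0.005,0.005,0.005,0.005]
}}

```text
clock: 25.3
tool_pos: [559.3, 82.1, 152.6]
tool_rot: [[0.963, -0.271, -0.001], [-0.271, -0.963, -0.0], [-0.001, 0.001, -1.0]]
wrist_force: [-4.6, -0.9, 2.7]
gripper_width: 13.0
grip_force: 49.7
```

```bash
python3 st.py
```

```text
{'clock': 25.3, 'wrist_force': [-4.645, -0.904, 2.736], 'moment': [-0.571, 0.662, 0.108], 'tool_pos': [559.29, 82.076, 152.581]} plugyaw -15.71 q6 109.7
```

>>> {"api": "apply_moves", "payload": {
  "xyz": [
    [-0.0003,0,-0.0001],
    [-0.0003,0,-0.0001],
    [0,0,0],
    [0,0,0],
    [0,0,0]
  ],
  "twist": [-0.01,-0.005,0,0,0],
  "hand": [0.005,0.005,0.005,0.005,0.005]
}}

```text
clock: 25.72
tool_pos: [559.3, 82.1, 152.6]
tool_rot: [[0.958, -0.285, -0.0], [-0.285, -0.958, -0.0], [0.0, 0.0, -1.0]]
wrist_force: [-3.1, -3.1, 2.7]
gripper_width: 13.5
grip_force: 49.6
```

```bash
python3 st.py
```

```text
{'clock': 25.717, 'wrist_force': [-3.067, -3.101, 2.671], 'moment': [-0.655, 0.62, 0.04], 'tool_pos': [559.283, 82.063, 152.59]} plugyaw -16.57 q6 110.5
```

>>> {"api": "apply_moves", "payload": {
  "xyz": [
    [0,0,0],
    [0,0,0],
    [0,0,0],
    [0,0,0],
    [0,0,0]
  ],
  "twist": [-0.01,-0.005,0,0,0],
  "hand": [0.005,0.005,0.005,0.005,0.005]
}}

```text
clock: 26.13
tool_pos: [559.3, 82.1, 152.6]
tool_rot: [[0.954, -0.3, -0.0], [-0.3, -0.954, -0.0], [-0.0, 0.0, -1.0]]
wrist_force: [-2.8, -2.7, 2.2]
gripper_width: 13.5
grip_force: 49.6
```

```bash
python3 st.py
```

```text
{'clock': 26.133, 'wrist_force': [-2.83, -2.75, 2.249], 'moment': [-0.702, 0.615, 0.125], 'tool_pos': [559.266, 82.096, 152.616]} plugyaw -17.43 q6 111.4
```

>>> {"api": "apply_moves", "payload": {
  "xyz": [
    [-0.0003,-0.0004,-0.0003],
    [0,0,-0.0002],
    [0,0,0],
    [0,0,0],
    [0,0,0]
  ],
  "twist": [-0.01,-0.005,0,0,0],
  "hand": [0.005,0.005,0.005,0.005,0.005]
}}

```text
clock: 26.55
tool_pos: [559.3, 82.0, 152.5]
tool_rot: [[0.949, -0.314, 0.001], [-0.314, -0.949, 0.0], [0.0, -0.001, -1.0]]
wrist_force: [-2.7, -3.2, 5.2]
gripper_width: 13.1
grip_force: 49.8
```

```bash
python3 st.py
```

```text
{'clock': 26.55, 'wrist_force': [-2.685, -3.162, 5.164], 'moment': [-0.58, 0.752, 0.004], 'tool_pos': [559.265, 82.024, 152.538]} plugyaw -18.3 q6 112.2
```

>>> {"api": "apply_moves", "payload": {
  "xyz": [
    [0,0,0],
    [0,0,0],
    [0,0,0],
    [0,0,0],
    [0,0,0]
  ],
  "twist": [-0.01,-0.005,0,0,0],
  "hand": [0.005,0.005,0.005,0.005,0.005]
}}

```text
clock: 26.97
tool_pos: [559.3, 82.0, 152.6]
tool_rot: [[0.945, -0.328, 0.001], [-0.328, -0.945, 0.0], [0.001, -0.0, -1.0]]
wrist_force: [-3.9, -1.9, 5.7]
gripper_width: 13.5
grip_force: 49.9
```

```bash
python3 st.py
```

```text
{'clock': 26.967, 'wrist_force': [-3.86, -1.898, 5.694], 'moment': [-0.529, 0.637, 0.132], 'tool_pos': [559.337, 82.009, 152.557]} plugyaw -19.14 q6 113.1
```

>>> {"api": "apply_moves", "payload": {
  "xyz": [
    [-0.0004,-0.0002,0],
    [0,0,0],
    [0,0,0],
    [0,0,0],
    [0,0,0]
  ],
  "twist": [-0.01,-0.008,0,0,0],
  "hand": [0.005,0.005,0.005,0.005,0.005]
}}

```text
clock: 27.38
tool_pos: [559.4, 81.9, 152.6]
tool_rot: [[0.939, -0.345, 0.002], [-0.345, -0.939, 0.001], [0.001, -0.001, -1.0]]
wrist_force: [-1.7, 0.3, 5.3]
gripper_width: 13.1
grip_force: 49.8
```

```bash
python3 st.py
```

```text
{'clock': 27.383, 'wrist_force': [-1.664, 0.26, 5.321], 'moment': [-0.338, 0.286, 0.242], 'tool_pos': [559.364, 81.942, 152.557]} plugyaw -20.18 q6 114.1
```

>>> {"api": "apply_moves", "payload": {
  "xyz": [
    [0,0,0],
    [0,0,0],
    [0,0,0],
    [0,0,0],
    [0,0,0]
  ],
  "twist": [-0.01,-0.008,0,0,0],
  "hand": [0.005,0.005,0.005,0.005,0.005]
}}

```text
clock: 27.8
tool_pos: [559.3, 81.9, 152.5]
tool_rot: [[0.932, -0.362, 0.002], [-0.362, -0.932, 0.0], [0.001, -0.001, -1.0]]
wrist_force: [0.3, -0.4, 4.9]
gripper_width: 13.0
grip_force: 49.8
```

```bash
python3 st.py; python3 - <<'E'
from ov import *
for n in('scene','top'): grab(n,n+'3')
p=np.array([558.6,82,134.]);f=np.radians(-16.8)
w=plugw(p,f)
cv2.imwrite('pics/o3.png',np.vstack([np.hstack([over('scene3',(290,170,60,45),[]),over('scene3',(290,170,60,45),w)]),np.hstack([over('top3',(180,150,80,60),[]),over('top3',(180,150,80,60),w)])]))
E
```

```text
{'clock': 27.8, 'wrist_force': [0.305, -0.431, 4.945], 'moment': [-0.154, 0.093, 0.318], 'tool_pos': [559.35, 81.863, 152.549]} plugyaw -21.21 q6 115.1
```

View pics/o3.png

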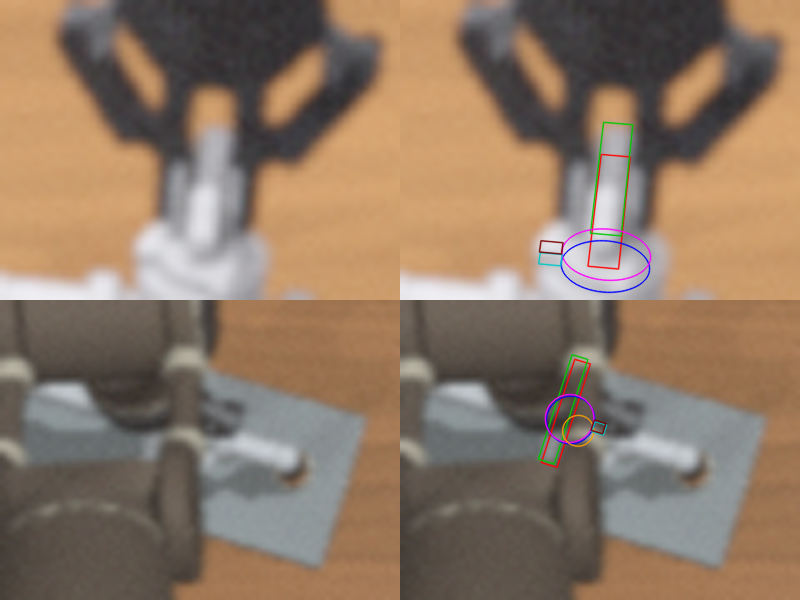

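The bar lies in line with the fingers at about (205,190), matching the shut model, and the moment has climbed to 0.32 N m on the shut stop. Next I relax the twist a little, let go and withdraw.

>>> {"api": "apply_moves", "payload": {
  "xyz": [
    [0,0,0],
    [0,0,0],
    [0,0,0],
    [0,0,0],
    [0,0,0]
  ],
  "twist": [0,0.01,0.01,0.005,0],
  "hand": [0.005,0.005,0.005,0.005,0.005]
}}

```text
clock: 28.32
tool_pos: [559.3, 81.9, 152.6]
tool_rot: [[0.941, -0.339, 0.002], [-0.339, -0.941, 0.001], [0.001, -0.001, -1.0]]
wrist_force: [-0.1, -0.7, 5.5]
gripper_width: 13.7
grip_force: 49.9
```

```bash
python3 st.py
```

```text
{'clock': 28.317, 'wrist_force': [-0.056, -0.719, 5.455], 'moment': [-0.176, 0.107, 0.21], 'tool_pos': [559.344, 81.889, 152.553]} plugyaw -19.81 q6 113.7
```

>>> {"api": "apply_moves", "payload": {
  "xyz": [
    [0,0,0],
    [0,0,0],
    [0,0,0],
    [0,0,0],
    [0,0,0]
  ],
  "twist": [0,0,0,0,0],
  "hand": [0.016,0.02,0.025,0.03,0.035]
}}

```text
clock: 28.73
tool_pos: [558.0, 81.7, 151.4]
tool_rot: [[0.941, -0.339, -0.001], [-0.339, -0.941, 0.0], [-0.001, 0.0, -1.0]]
wrist_force: [-0.8, 0.7, 0.1]
gripper_width: 35.1
grip_force: 0.0
```

>>> {"api": "apply_moves", "payload": {
  "xyz": [
    [0,0,0],
    [0,0,0],
    [0,0,0],
    [0,0,0],
    [0,0,0]
  ],
  "twist": [0,0,0,0,0],
  "hand": [0.04,0.045,0.05,0.05,0.05]
}}

```text
clock: 29.15
tool_pos: [558.6, 81.6, 152.2]
tool_rot: [[0.941, -0.338, 0.0], [-0.338, -0.941, 0.0], [0.0, -0.0, -1.0]]
wrist_force: [0.8, -1.0, 0.1]
gripper_width: 49.9
grip_force: 0.0
```

```bash
python3 st.py
```

```text
{'clock': 29.15, 'wrist_force': [0.844, -0.971, 0.103], 'moment': [-0.036, -0.05, 0.022], 'tool_pos': [558.646, 81.641, 152.215]} plugyaw -19.78 q6 113.7
```

Released. Retreat straight up and look.

>>> {"api": "apply_moves", "payload": {
  "xyz": [
    [0,0,0.008],
    [0,0,0.02],
    [0,0,0.03],
    [0,0,0.035],
    [0,0,0.035]
  ],
  "twist": [0,0,0,0,0],
  "hand": [0.05,0.05,0.05,0.05,0.05]
}}

```text
clock: 29.57
tool_pos: [558.0, 81.6, 281.5]
tool_rot: [[0.941, -0.338, -0.001], [-0.338, -0.941, -0.0], [-0.001, 0.0, -1.0]]
wrist_force: [-0.1, -0.2, 0.0]
gripper_width: 49.7
grip_force: 0.0
```

>>> {"api": "apply_moves", "payload": {
  "xyz": [
    [-0.03,-0.02,0.01],
    [-0.03,-0.02,0.01],
    [-0.03,-0.02,0],
    [-0.03,-0.02,0],
    [-0.03,-0.02,0]
  ],
  "twist": [0,0,0,0,0],
  "hand": [0.05,0.05,0.05,0.05,0.05]
}}

```text
clock: 29.98
tool_pos: [407.3, -18.9, 301.1]
tool_rot: [[0.941, -0.338, 0.002], [-0.338, -0.941, -0.001], [0.002, -0.0, -1.0]]
wrist_force: [0.3, 0.1, 0.2]
gripper_width: 50.0
grip_force: 0.0
```

>>> {"api": "apply_moves", "payload": {
  "xyz": [
    [-0.03,-0.02,0],
    [-0.02,-0.02,0],
    [0,0,0],
    [0,0,0],
    [0,0,0]
  ],
  "twist": [0,0,0,0,0],
  "hand": [0.05,0.05,0.05,0.05,0.05]
}}

```text
clock: 30.4
tool_pos: [359.3, -58.3, 301.0]
tool_rot: [[0.941, -0.339, 0.002], [-0.339, -0.941, 0.0], [0.002, -0.001, -1.0]]
wrist_force: [-0.0, -0.5, 0.7]
gripper_width: 50.0
grip_force: 0.0
```

```bash
python3 - <<'E'
from ov import *
for n in('scene','top'): grab(n,n+'4')
p=np.array([558.6,82,134.]);f=np.radians(-16.8)
w=plugw(p,f)
cv2.imwrite('pics/o4.png',np.vstack([np.hstack([over('scene4',(290,170,60,45),[]),over('scene4',(290,170,60,45),w)]),np.hstack([over('top4',(180,150,80,60),[]),over('top4',(180,150,80,60),w)])]))
E
```

```text
(no output)
```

View pics/o4.png

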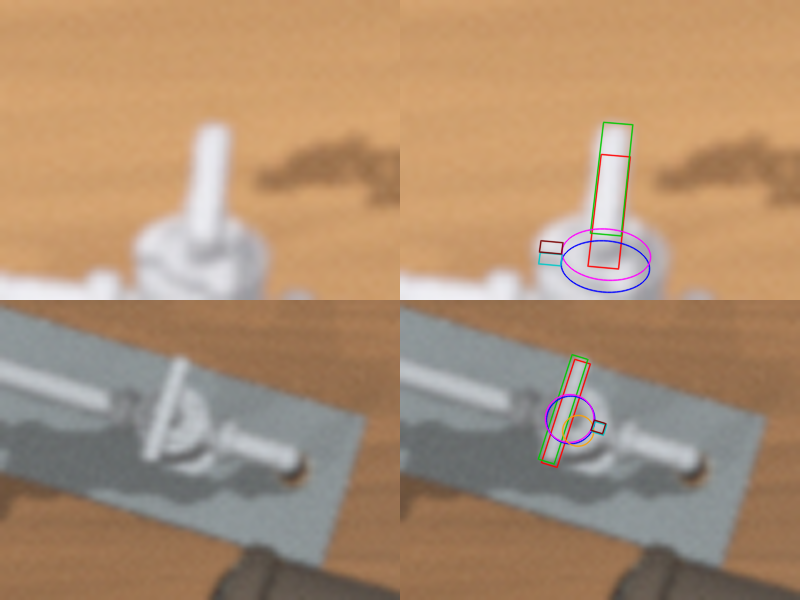

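The bar in the top crop runs from (151,457) to (180,362), a yaw of about -17°. That is square to the pipe and matches the fully-home model in both views. Handing in.

```bash
python3 -c "
from plant import env
print(env.job_done())"
```

```text
the job is handed in; nothing more can be done
None
```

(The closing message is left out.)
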